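# Start the crooked mounting screw square

### The arm

A 6-joint arm with a two-finger parallel gripper is mounted at the origin on the work surface. World frame = base frame: x ahead of the robot, y to its left, z up, the work surface at z = 0. Lengths are in mm, angles in rad, forces in N, time in s.
With the tool pointing down it reaches from about 375 to 900 mm from the base axis. Payload 3.1 kg.
Tool frame: the origin (TCP) lies midway between the tips of the shut fingers; the grasp point (between the pads) lies 19 mm behind it; z points along the fingers, y is the line along which they close (so a half turn about z gives the same grasp; the last joint's range is limited). The gripper opens to 87 mm and grips with 3 to 60 N. Pads are 19 mm wide; open, the fingers measure 117 mm over their backs; the gripper's body (75 mm by 190 mm) begins 51 mm behind the grasp point.
Start: joints at [-1.448, 0.527, 1.433, -0, 1.181, -0.178], TCP at [185.798, -596.721, 222.548] pointing down, gripper open.
Joint ranges: [-3.08, 3.08], [-0.75, 2.2], [0.22, 2.44], [-1.43, 4.57], [0, 2.65], [-2.85, 2.85]. Speed limits (rad/s): [2.79, 2.79, 3.14, 3.14, 3.14, 3.14].

### API

Orientations are given as a rotation vector (axis times angle).
In Python, from rig import r gives the robot as it stands. The module is installed in compiled form; this text tells all that it offers.
- The arm moves only by the tool send_rows, never from a script. Its argument "targets" is a list of rows, each a list of 3 entries, a list of its own where there are three numbers: the finger opening in mm, from 0 to 87, then the shift along the world's x, y, z in mm, then the turn about the world's z in degrees. In form: [[jaw, [dx, dy, dz], yaw], ...]. A call has 1 to 20 rows; each row shifts and turns the commanded pose from where the row before left it; what a row does not reach is not made up. A row lasts 1/8 s, in which the tool goes at most 62.5 mm and 10.7 degrees, less where a joint would pass 70% of its speed; a pose out of reach is approached as far as the arm can. A call is refused whole if a number of a shift passes 62.5 or a number of a turn 10.7, either way. A call with a gripper value outside its range is refused whole. The fingers move at their own pace and stop on an object; "grip_force" is the grip in N (left out, the last holds). Time passes only in rows, so rows that do not move let the fingers close. It gives the time, the measured TCP pose, the force, the opening and the grip force at its end, in the units of the state.
- r.state(): the state, without advancing time (a new reading comes with each control period).
- r.capture(name): name is "side" or "top" or "wrist"; returns (picture, depth): 400x640x3 uint8, blue, green, red; 400x640 float32, mm along the optical axis (not along the pixel's ray), 0 where there is no reading.
- r.camera_params(name): a dict with "fx", "fy", "cx", "cy" (pixels), "world_to_cam" (4x4, takes a point from world to camera coordinates); the wrist camera has in their place "tool_from_camera" (4x4, takes a point from camera to tool coordinates, whose origin is the TCP and whose axes are the flange's). Camera axes: x right, y up, looking along -z (the intrinsics and any distortion apply to the point x, -y, -z); pixel columns grow to the right and rows downward; lengths in mm; the calibration is good to about 2 mm. A picture is of the moment at which its call begins: read the wrist's pose just before it. camera_params takes no time and is no camera call.
- r.job_done(): hands the job in; it is judged then, once.
Trained networks look in the newest picture that a camera, given by its name, has taken for a name from the list of things; names that differ only in an ending like _2 or _b are one class to them, and where a whole thing is asked for, a point or a joint stands for the part that bears it (a point fixed in the world has none). Each returns a list of dicts, best first, with "p" (0 to 1); they miss things now and then, are a little off and sometimes report something else, mostly with a low value. They report only what shows in the picture. A call takes as long as a camera call. They do not tell look-alikes from the thing itself.
- r.look_for(camera, name): "position" ([x, y, z] in mm, in the coordinates of the camera as it stood for that picture, good to about 4 mm: the middle of the surface that is visible of it).
The state is a dict: "clock": time; "joint_pos": joint angles; "qvel": joint speeds; "effort": joint torques, N m; "ee_pos": TCP position; "eef_rot": TCP orientation; "force": force on the tool from outside, world axes, zero at the start; "torque": the same for the moment, N m; "width": finger opening in mm; "gripper_force": force on a finger pad.
Only numpy, scipy, OpenCV 4.12 (cv2) and the standard library are available. Lean on these libraries where they do the work, as an engineer would, in place of code of your own. Each camera call takes 0.05 s, during which the arm holds its last target. There are 200 camera calls.

### The job

The square-headed brass screw on the bronze fish's wooden plinth stands crooked in its rubber grommet and has not been started. Take the orange socket driver from its red holder, feel its socket gently onto the screw's head until it is fully on (no hard pressing: never let it bear on the screw with more than about 20 N), bring screw and driver upright, square to the plinth, and only then start the screw with about a quarter turn clockwise, keeping it square. Leave the screw standing square, put the driver back upright on the bottom of its holder, let go, and leave everything else where it is.

Things in the scene. Friction and masses are not known exactly. Their poses are not given: they have to be found in the camera images.
- driver_grip (a point): Centre of the orange handle of the socket driver, a loose tool of 0.28 kg standing upright in the holder. The handle is 28 mm square in section and 62 mm long, this point half-way along it, 85 mm above the driver's lower end (the handle's top is 31 mm above this point). z: the driver's axis, up from socket to handle; x and y: square to the handle's flat sides, and also to the flat sides of the square socket. Below the handle a round steel shaft 18 mm thick.
- driver_foot (a point): Centre of the socket's mouth, the driver's lower end. The steel socket is 28 mm square outside and 22 mm long; its square cavity is 19.8 mm wide and 13 mm deep, open downwards. Axes as at the handle.
- holder_in (a point): Fixed red holder: centre of its inner bottom, 6 mm above the table, on which the driver's socket stands. z up; x and y along its walls. A square tube 36 mm wide inside, 46 mm outside, its rim 44 mm above this point, on a foot 90 mm square.
- hole (a point): The pilot hole's mouth, on the top face of the plinth (50 mm above the table); z is the hole's axis, straight up, to which the screw must be square. The fixed wooden plinth measures 130 mm along this x and 180 mm along this y; its edges lie 65 mm off in x, 40 mm in -y and 140 mm in +y. A small bronze fish, reaching 155 mm above the table and within 40 mm of its own axis, stands on it 98 mm from the hole in +y.
- screw: The screw's axis: origin where the screw pivots in its rubber grommet, at the hole's mouth; z runs up along the screw. It starts leaning about 4 to 11 degrees and stays where it is tilted (about 3 N sideways at the head moves it). This frame leans with the screw but does not turn with it, so x and y do NOT tell which way the head's flats face; that is unknown, and may be anything. Brass; shank 12 mm thick, standing 46 mm out of the hole.
- screw_top (a point): Centre of the top face of the screw's square head: 18 mm wide across the flats, 18 mm high, so the socket goes on only when its flats face as the head's do to within about 5 degrees. 46 mm along z from the pivot; leans with the screw but does not turn with it. Pressed down, the screw gives about 0.4 mm per newton on its grommet, for 5 mm at most, then it is hard; it springs back.
- turn (a joint): How far the screw has been turned since the start, rad; grows clockwise seen from above, 0 at the start, negative if it is turned anticlockwise. Turning it either way takes about 0.08 N m.
- spray: Amber spray bottle with a white head, 68 mm thick, 172 mm high; a bystander, leave alone; origin at the middle of its underside.
- wax_tin: Blue tin, 72 mm across, 45 mm high; a bystander, leave alone; origin at the middle of its underside.
- jar: Jar with a red cap, 66 mm across, 80 mm high; a bystander, leave alone; origin at the middle of its underside.
- brush: Brush with a wooden handle, lying; a bystander, leave alone; origin on its underside.
- hammer: Hammer with a wooden handle, lying; a bystander, leave alone; origin on its underside.
- pot: Copper cup, 80 mm across, 60 mm high; a bystander, leave alone; origin at the middle of its underside.
- spare_screw: Spare brass screw, lying, 69 mm long; a bystander, leave alone; origin on its underside.
Things that resemble listed ones, but are neither listed nor needed, are in the scene too. Of the things like the part that bears driver_grip, leave any that is green; of the rest the smaller one is meant.

How it is judged:
By the outcome, as a careful person would: the job done as asked, in the order asked, and still so for the second after the job is handed in, with the robot touching nothing.
It also fails if it takes over 64 s, if anything falls off the work surface, if the arm or the gripper's body presses on something with over 40 N, if the wrist force passes 120 N, or if a joint passes its speed limit or range.

## Working session

There is one attempt and no reset: what is moved stays moved. The work goes in short steps, Python scripts to look and compute and a tool call to move; the robot and the scene stay as the last step left them, time stands still between calls to the robot, and variables do not carry over. Pictures are saved under pics/ and viewed, at most 10 in all, crops included, and the job is handed in when it is done.

Besides the shell and the picture viewer there is one more tool, called after ">>>" in YAML: its name, and indented under it one key for each argument. send_rows: Moves the arm, as the interface text tells. Its arguments: {"type":"object","properties":{"targets":{"type":"array"},"grip_force":{"type":"number"}},"required":["targets"]}

```bash
mkdir -p pics
cat > h.py <<'E'
import numpy as np, cv2
from rig import r
from scipy.spatial.transform import Rotation as R
def wc(cam, st=None):
    p=r.camera_params(cam)
    if cam=='wrist':
        st=st or r.state(); T=np.eye(4); T[:3,:3]=R.from_rotvec(st['eef_rot']).as_matrix(); T[:3,3]=st['ee_pos']
        return p,T@np.array(p['tool_from_camera'])
    return p,np.linalg.inv(np.array(p['world_to_cam']))
def shot(cam,name=None):
    p,M=wc(cam); im,d=r.capture(cam)
    if name: cv2.imwrite(f'pics/{name}.png',im)
    v,u=np.mgrid[:400,:640]
    c=np.stack([(u-p['cx'])/p['fx']*d,-(v-p['cy'])/p['fy']*d,-d,np.ones_like(d)],-1)
    X=(c@M.T)[...,:3]; X[d==0]=np.nan
    return im,X,p,M
def pix(p,M,w):
    c=np.linalg.inv(M)@np.append(w,1); return p['fx']*c[0]/-c[2]+p['cx'], p['cy']-p['fy']*c[1]/-c[2]
def find(cam,name,p,M):
    return [(round(o['p'],2),(M@np.append(o['position'],1))[:3].round(0),np.round(pix(p,M,(M@np.append(o['position'],1))[:3]))) for o in r.look_for(cam,name)]
E
python3 - <<'E'
from h import *
print(r.camera_params('top').keys(), r.camera_params('wrist'))
for c in ['top','side']:
    im,X,p,M=shot(c,c+'0'); print(c,M[:3,3].round())
    for n in ['driver_grip','hole','holder_in','screw','screw_top','spare_screw']:
        print(n,*find(c,n,p,M))
a=np.vstack([cv2.imread('pics/top0.png'),cv2.imread('pics/side0.png')])
cv2.imwrite('pics/a.png',cv2.resize(a,(480,600)))
print(r.state())
E
```

```text
dict_keys(['fx', 'fy', 'cx', 'cy', 'world_to_cam']) {'fx': 304.58900540143094, 'fy': 304.58900540143094, 'cx': 314.36639724247505, 'cy': 198.1874560942209, 'tool_from_camera': array([[-6.90905156e-04,  9.53232302e-01,  3.02237821e-01,
         8.31724745e+01],
       [ 9.99999761e-01,  6.55745328e-04,  2.17799885e-04,
         5.28814408e-01],
       [ 9.42284740e-06,  3.02237899e-01, -9.53232528e-01,
        -1.62607654e+02],
       [ 0.00000000e+00,  0.00000000e+00,  0.00000000e+00,
         1.00000000e+00]])}
top [ 401.  -15. 1098.]
driver_grip (0.62, array([ 420., -163.,  115.]), array([383., 245.])) (0.59, array([ 515., -252.,  150.]), array([424., 200.])) (0.48, array([ 525., -146.,  122.]), array([374., 198.]))
hole (0.76, array([531., 128.,  51.]), array([257., 201.]))
holder_in (0.6, array([ 518., -143.,    6.]), array([366., 207.]))
screw (0.63, array([556.,  80., 101.]), array([274., 187.])) (0.47, array([ 524., -149.,  122.]), array([375., 199.]))
screw_top
spare_screw
side [ 33. 662. 654.]
driver_grip (0.88, array([ 511., -253.,   95.]), array([378., 166.])) (0.75, array
[... 683 characters left out ...]
]), array([423., 155.]))
{'clock': 0.7, 'joint_pos': array([-1.44749911e+00,  5.27457267e-01,  1.43267457e+00, -1.09117346e-05,
        1.18140217e+00, -1.78527921e-01]), 'qvel': array([-0.00034998,  0.00135187,  0.00127118, -0.00113064, -0.00122846,
        0.00068743]), 'effort': array([-5.59865239e-04, -4.39862895e+01, -1.76953232e+01,  6.32600114e-02,
        5.03871997e-02, -3.04478192e-05]), 'ee_pos': array([ 185.79710093, -596.73679309,  222.58279541]), 'eef_rot': array([ 3.10582757e+00,  4.72305936e-01, -1.83947392e-05]), 'force': array([-1.12962236, -0.53600765, -0.20139651]), 'torque': array([-0.03566957, -0.02121776, -0.0102971 ]), 'gripper_force': 0.0, 'width': 87.05674820577141}
```

View pics/top0.png

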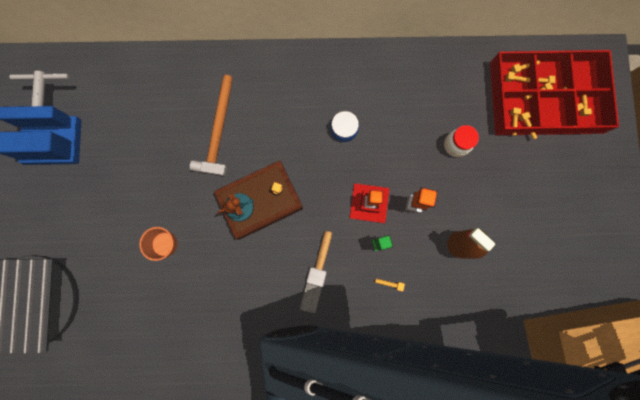

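View pics/side0.png

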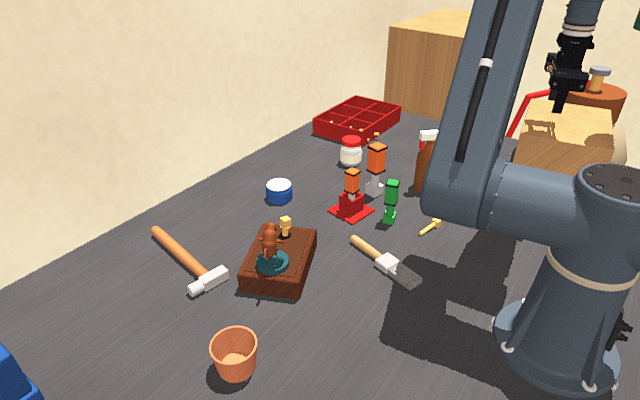

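Orange drivers: the large one at top-view (426,198), standing free, and the small one at (374,198) in the red holder. A green one is at (383,243). The small orange one in the red holder fits the description. I'll confirm it in a wrist crop from above.

>>> send_rows:
  targets:
    - [87,[28,37.5,7],0]
    - [87,[28,37.5,7],0]
    - [87,[28,37.5,7],0]
    - [87,[28,37.5,7],0]
    - [87,[28,37.5,7],0]
    - [87,[28,37.5,7],0]
    - [87,[28,37.5,7],0]
    - [87,[28,37.5,7],0]
    - [87,[28,37.5,7],0]
    - [87,[28,37.5,7],0]
    - [87,[28,37.5,7],0]
    - [87,[28,37.5,7],0]
    - [87,[0,0,0],0]

```text
clock: 2.33
ee_pos: [523.5, -144.4, 307.3]
eef_rot: [3.104, 0.48, 0.003]
force: [-0.4, -0.1, -0.3]
width: 87.2
gripper_force: 0.0
```

Run:
```python
from h import *
s=r.state(); print(s['clock'],s['ee_pos'],s['eef_rot'],s['joint_pos'])
im,X,p,M=shot('wrist','w1'); print(M[:3,3])
hsv=cv2.cvtColor(im,cv2.COLOR_BGR2HSV)
for o in find('wrist','driver_grip',p,M)+find('wrist','holder_in',p,M): print(o)
# horizontal top faces
Z=X[...,2]
for lo,hi in [(112,130),(132,165),(45,54),(3,9)]:
    m=((Z>lo)&(Z<hi)&(np.hypot(X[...,0]-525,X[...,1]+146)<140)).astype(np.uint8)
    n,l,stt,c=cv2.connectedComponentsWithStats(m)
    for i in range(1,n):
        if stt[i,4]>60:
            P=X[l==i]; rc=cv2.minAreaRect(P[:,:2].astype(np.float32)); print(lo,stt[i],np.median(P[:,2]).round(1),np.round(rc[0],1),np.round(rc[1],1),round(rc[2],1), np.median(im[l==i],0))
```

```text
2.325 [ 523.48374235 -144.36132156  307.26759294] [3.10410856 0.47969384 0.00313695] [-4.75323190e-01  3.23135420e-01  1.53095178e+00  6.87632323e-04
  1.28551567e+00  7.88635654e-01]
[ 602.59744657 -119.70734846  470.03010621]
(0.91, array([ 528., -252.,  143.]), array([406., 205.]))
(0.8, array([ 534., -150.,  121.]), array([322., 169.]))
(0.72, array([ 433., -169.,  106.]), array([311., 243.]))
(0.93, array([ 542., -137.,   10.]), array([313., 146.]))
(0.25, array([ 536., -152.,  122.]), array([324., 168.]))
112 [305 158  33  32 615] 122.0 [ 528.4 -151.7] [29.2 29.3] 85.2 [ 10. 117. 237.]
112 [386 186  38  26 185] 121.1 [ 531.7 -252.9] [20.2 43.5] 38.0 [ 10.  91. 197.]
112 [299 240  23  22 459] 116.0 [ 425.9 -169.8] [29.7 28.4] 16.5 [ 96. 242.  41.]
132 [ 389  190   46   44 1127] 148.3 [ 522.4 -261.6] [38.  37.2] 75.7 [ 10. 192. 247.]
45 [298 141  44  34 315] 50.6 [ 527.9 -150.8] [46.1 45.8] 81.5 [ 11.  40. 247.]
3 [ 281  118   77   77 2024] 6.6 [ 527.8 -150.8] [89.9 90.9] 81.0 [ 10.  42. 247.]
```

View pics/w1.png

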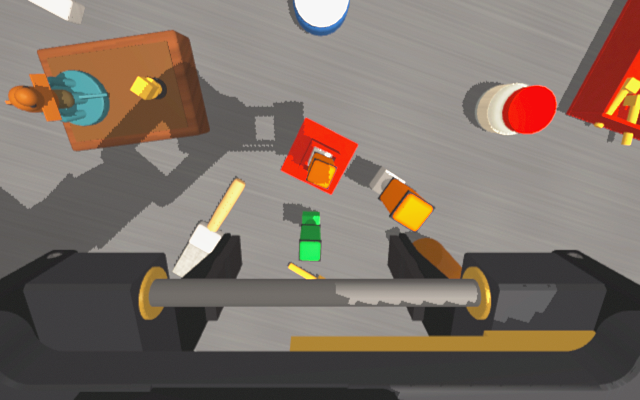

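The small orange driver sits in the red holder at wrist px (322,170), with its top face about 29 mm square and 122 mm high. The larger orange one, 38 mm, is at (410,210), and the green one is at (310,245). So the one in the holder is the target. Next I turn so the jaws close along world x, away from the large driver.

>>> send_rows:
  targets:
    - [87,[1,-1,-15],9.7]
    - [87,[1,-1,-15],9.7]
    - [87,[1,-1,-15],9.7]
    - [87,[1,-1,-15],9.7]
    - [87,[1,-1,-15],9.7]
    - [87,[0,0,-15],9.7]
    - [87,[0,0,-15],9.5]
    - [87,[0,0,0],0]
    - [87,[0,0,0],0]
  grip_force: 40

```text
clock: 3.6
ee_pos: [526.7, -152.7, 201.9]
eef_rot: [2.32, 2.118, 0.0]
force: [0.6, 0.6, 0.2]
width: 87.0
gripper_force: 0.0
```

```bash
cat >> h.py <<'E'
def yaw(s): m=R.from_rotvec(s['eef_rot']).as_matrix(); return np.degrees(np.arctan2(m[1,0],m[0,0]))
def tops(im,X,c,rad,bands,minpx=60):
    Z=X[...,2]
    for lo,hi in bands:
        m=((Z>lo)&(Z<hi)&(np.hypot(X[...,0]-c[0],X[...,1]-c[1])<rad)).astype(np.uint8)
        n,l,stt,_=cv2.connectedComponentsWithStats(m)
        for i in range(1,n):
            if stt[i,4]>minpx:
                P=X[l==i]; rc=cv2.minAreaRect(P[:,:2].astype(np.float32)); print(lo,stt[i],np.median(P[:,2]).round(1),np.round(rc[0],1),np.round(rc[1],1),round(rc[2],1), np.median(im[l==i],0))
E
python3 - <<'E'
from h import *
s=r.state(); print(s['clock'],s['ee_pos'],yaw(s),s['joint_pos'],R.from_rotvec(s['eef_rot']).as_matrix()[:,2])
im,X,p,M=shot('wrist','w2')
tops(im,X,(528,-151),60,[(112,130),(45,54),(3,9)])
for n in ['hole','screw_top','screw']: print(n,find('wrist',n,p,M))
tops(im,X,(550,85),110,[(40,60),(80,110)])
E
```

```text
3.6 [ 526.70005379 -152.67199702  201.94118062] 84.77759337941414 [-4.85898532e-01  4.50768123e-01  1.64860019e+00 -1.15797755e-04
  1.04168019e+00 -3.94691987e-01] [ 4.34486796e-04 -3.42513482e-04 -9.99999847e-01]
112 [ 300  185   35   34 1150] 122.0 [ 528.7 -151.4] [29.6 28.5] 83.9 [ 10. 194. 247.]
45 [294 158  46  46 580] 50.5 [ 528.1 -150.7] [46.5 46. ] 81.1 [ 10.  40. 247.]
3 [ 278  132   78   78 3158] 6.5 [ 528.1 -150.7] [90.1 90. ] 81.2 [ 10.  39. 247.]
hole [(0.87, array([523.,  16.,  22.]), array([296.,  12.]))]
screw_top []
screw [(0.43, array([ 533., -145.,  118.]), array([321., 194.]))]
```

>>> send_rows:
  targets:
    - [87,[2,1.2,-30],-0.5]
    - [87,[0,0,-50],0]
    - [87,[0,0,-40],0]
    - [87,[0,0,-10],0]
    - [60,[0,0,0],0]
    - [20,[0,0,0],0]
    - [20,[0,0,0],0]
    - [20,[0,0,0],0]
    - [20,[0,0,0],0]
    - [20,[0,0,0],0]
  grip_force: 40

```text
clock: 5.05
ee_pos: [528.8, -150.5, 71.7]
eef_rot: [2.325, 2.112, 0.0]
force: [0.2, 0.9, 0.0]
width: 34.8
gripper_force: 0.0
```

>>> send_rows:
  targets:
    - [20,[0,0,0],0]
    - [20,[0,0,0],0]
    - [20,[0,0,0],0]
    - [20,[0,0,0],0]

```text
clock: 5.55
ee_pos: [528.8, -150.5, 71.6]
eef_rot: [2.326, 2.112, 0.0]
force: [0.1, -0.0, 1.1]
width: 27.8
gripper_force: 39.9
```

Run:
```python
from h import *
s=r.state(); print(s['force'],s['torque'],s['width'],s['gripper_force'],s['ee_pos'],yaw(s))
```

```text
[ 0.054549   -0.02481715  1.13894249] [-0.08226282 -0.06326187 -0.02653363] 27.84432790717297 39.89809971302748 [ 528.81697365 -150.50827659   71.5644508 ] 84.49084821461398
```

>>> send_rows:
  targets:
    - [20,[0,0,10],0]
    - [20,[0,0,40],0]
    - [20,[0,0,50],0]
    - [20,[4,20,20],0]
    - [20,[8,40,0],0]
    - [20,[8,40,0],0]
    - [20,[6,20,0],0]
    - [20,[0,0,0],0]
    - [20,[0,0,0],0]

```text
clock: 6.68
ee_pos: [554.4, -31.0, 191.5]
eef_rot: [-2.325, -2.112, 0.001]
force: [-0.2, -0.1, -2.5]
width: 27.6
gripper_force: 39.9
```

Run:
```python
from h import *
s=r.state(); print(s['clock'],s['ee_pos'],yaw(s),s['width'],s['force'])
im,X,p,M=shot('wrist','w3')
for n in ['hole','screw_top','screw']: print(n,find('wrist',n,p,M))
tops(im,X,(555,82),130,[(47,53),(85,105)])
u,v=map(int,pix(p,M,(555,82,95))); print(u,v)
c=im[max(v-60,0):v+60,u-90:u+90]
cv2.imwrite('pics/w3b.png',np.hstack([cv2.resize(im,None,fx=.6,fy=.6)[:240],cv2.resize(c,(360,240),interpolation=cv2.INTER_CUBIC)]) )
```

```text
6.675 [554.3930909  -30.9572668  191.54844602] 84.50153409628531 27.641664454423854 [-0.16330652 -0.09009256 -2.46582465]
hole [(0.57, array([541.,  90.,  50.]), array([287.,  60.]))]
screw_top [(0.77, array([559.,  75.,  95.]), array([307.,  71.]))]
screw [(0.65, array([559.,  79.,  93.]), array([307.,  66.]))]
47 [  183     0   204   142 15472] 51.6 [544.4 108.4] [129.7 143.7] 24.8 [ 57.  82. 116.]
85 [292  56  28  30 569] 96.4 [557.5  75.3] [18.  17.9] 69.5 [ 59. 178. 231.]
301 61
```

View pics/w3b.png

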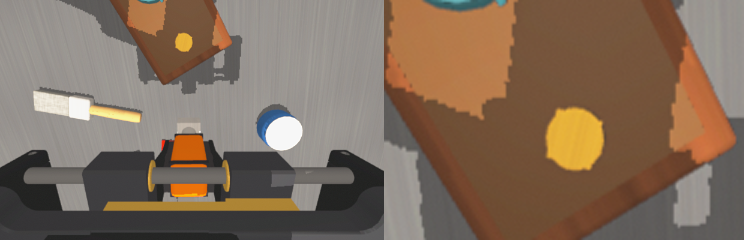

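The crop shows the brass head at about (575,140), rounded at this scale, with the plinth's near corner below it. I'll work out the head's flats, its tilt and the hole numerically from the depth.

```bash
cat >> h.py <<'E'
def head(im,X,c,rad=22,zlo=84):
    Z=X[...,2]; m=(Z>zlo)&(Z<108)&(np.hypot(X[...,0]-c[0],X[...,1]-c[1])<rad)
    P=X[m]; P=P[~np.isnan(P).any(1)]
    for _ in range(6):   # robust plane z=ax+by+c
        A=np.c_[P[:,:2]-c,np.ones(len(P))]; k,*_=np.linalg.lstsq(A,P[:,2],rcond=None)
        P=P[np.abs(A@k-P[:,2])<max(0.8,np.percentile(np.abs(A@k-P[:,2]),92))] if _<5 else P
    n=np.array([-k[0],-k[1],1]); n/=np.linalg.norm(n)
    best=[]
    for a in np.arange(0,90,1.):
        t=np.radians(a); q=P[:,:2]@np.array([[np.cos(t),-np.sin(t)],[np.sin(t),np.cos(t)]])
        lo,hi=np.percentile(q,1,0),np.percentile(q,99,0); ctr=(lo+hi)/2
        best.append((np.prod(hi-lo),a,hi-lo,np.array([[np.cos(t),-np.sin(t)],[np.sin(t),np.cos(t)]])@ctr))
    ar=np.array([b[0] for b in best]); b=best[int(ar.argmin())]
    t=np.radians(b[1]); 
    ang=np.arctan2(P[:,1]-b[3][1],P[:,0]-b[3][0]); rr=np.hypot(*(P[:,:2]-b[3]).T)
    print('n',len(P),'z',P[:,2].mean().round(1),'normal tilt deg',np.degrees(n[:2]).round(1),'yaw',b[1],'size',b[2].round(1),'ctr',b[3].round(1),'area by angle',ar[::10].round(0),'4th-harm',np.degrees(np.angle(np.mean(rr**6*np.exp(4j*ang)))/4+np.pi/4).round(1))
E
python3 - <<'E'
from h import *
for c in ['wrist','top','side']:
    im,X,p,M=shot(c,'n4'+c); head(im,X,(557.5,75.5))
E
```

```text
Traceback (most recent call last):
  File "h.py", line 35, in head
    P=P[np.abs(A@k-P[:,2])<max(0.8,np.percentile(np.abs(A@k-P[:,2]),92))] if _<5 else P
                                                                             ^^^
TypeError: '<' not supported between instances of 'list' and 'int'
```

```bash
sed -i 's/k,\*_=np/k,*_q=np/' h.py
python3 - <<'E'
from h import *
for c in ['wrist','top']:
    im,X,p,M=shot(c,'n4'+c); head(im,X,(557.5,75.5))
# hole from plinth edges, color
im,X,p,M=shot('wrist'); tops(im,X,(555,82),200,[(47,53)],3000)
i=cv2.imread('pics/w1.png'); cv2.imwrite('pics/c.png',cv2.resize(np.hstack([i[57:117,100:200],im[40:100,260:360]]),(800,240),interpolation=cv2.INTER_CUBIC))
E
```

```text
n 429 z 96.2 normal tilt deg [-1.  -5.7] yaw 70.0 size [17.5 17.4] ctr [557.6  75.2] area by angle [399. 445. 464. 460. 438. 389. 340. 303. 341.] 4th-harm 69.7Traceback (most recent call last):
  File "<stdin>", line 3, in <module>
  File "h.py", line 35, in head
    P=P[np.abs(A@k-P[:,2])<max(0.8,np.percentile(np.abs(A@k-P[:,2]),92))] if _<5 else P
                                   ~~~~~~~~~~~~~^^^^^^^^^^^^^^^^^^^^^^^
    return _quantile_unchecked(
        a, q, axis, out, overwrite_input, method, keepdims, weights)
    return _ureduce(a,
                    func=_quantile_ureduce_func,
    ...<5 lines>...
                    overwrite_input=overwrite_input,
                    method=method)
    r = func(a, **kwargs)
    result = _quantile(arr,
                       quantiles=q,
    ...<2 lines>...
                       out=out,
                       weights=wgt)
    slices_having_nans = np.isnan(arr[-1, ...])
                                  ~~~^^^^^^^^^
IndexError: index -1 is out of bounds for axis 0 with size 0
```

>>> send_rows:
  targets:
    - [20,[1,25,0],-5]
    - [20,[1.5,40,0],-5]
    - [20,[1,30,0],-4.5]
    - [20,[0,12,0],0]
    - [20,[0,0,-15],0]
    - [20,[0,0,-9],0]
    - [20,[0,0,0],0]
    - [20,[0,0,0],0]

```text
clock: 8.02
ee_pos: [558.4, 75.7, 167.3]
eef_rot: [-2.574, -1.801, 0.0]
force: [0.3, 0.4, -3.0]
width: 27.8
gripper_force: 39.9
```

Run:
```python
from h import *
s=r.state(); print(s['clock'],s['ee_pos'],yaw(s),s['width'],s['force'],s['torque'])
im,X,p,M=shot('side','s5')
u,v=map(int,pix(p,M,(558,78,110)))
a=cv2.resize(im[v-50:v+40,u-50:u+50],(400,360),interpolation=cv2.INTER_CUBIC)
im,X,p,M=shot('wrist','w5')
b=cv2.resize(im[90:270,220:420],(400,360),interpolation=cv2.INTER_CUBIC)
cv2.imwrite('pics/c5.png',np.hstack([a,b]))
```

```text
8.025 [558.44448765  75.69905667 167.34783378] 69.94027809651831 27.793097729700268 [ 0.30884473  0.40889676 -3.02002147] [ 0.00086343 -0.08288139  0.03320561]
```

View pics/c5.png

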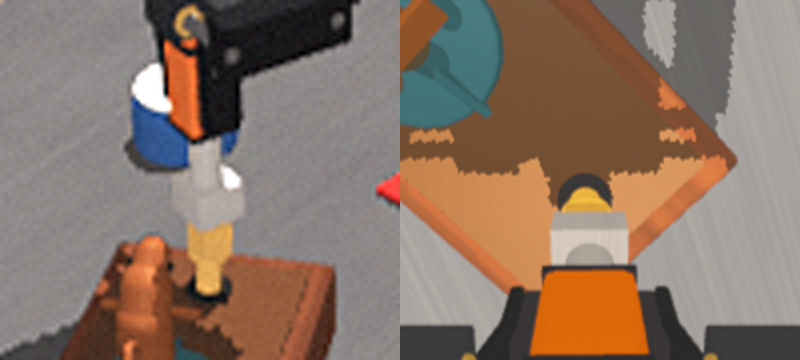

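The side view (left) shows the socket just above the brass head at about (210,220). The wrist view (right) shows the socket over the screw, with the grommet just beyond it. Now feeling down.

>>> send_rows:
  targets:
    - [20,[-0.5,0.4,-1],0]
    - [20,[0,0,-2],0]
    - [20,[0,0,-1.5],0]
    - [20,[0,0,-1],0]
    - [20,[0,0,0],0]

```text
clock: 8.75
ee_pos: [557.7, 76.9, 161.9]
eef_rot: [-2.573, -1.802, 0.0]
force: [-1.4, -0.1, -3.1]
width: 28.0
gripper_force: 39.9
```

>>> send_rows:
  targets:
    - [20,[0,-0.5,-1],0]
    - [20,[0,0,-1],0]
    - [20,[0,0,0],0]

```text
clock: 9.12
ee_pos: [557.7, 76.4, 159.9]
eef_rot: [-2.573, -1.802, 0.0]
force: [-0.5, -0.9, -2.3]
width: 27.8
gripper_force: 39.9
```

>>> send_rows:
  targets:
    - [20,[0,0,-1],0]
    - [20,[0,0,-1],0]
    - [20,[0,0,0],0]

```text
clock: 9.5
ee_pos: [557.7, 76.4, 157.9]
eef_rot: [-2.573, -1.802, 0.0]
force: [0.1, 0.0, -3.0]
width: 27.7
gripper_force: 39.9
```

>>> send_rows:
  targets:
    - [20,[0,0.1,-1],0]
    - [20,[0,0.1,-1],0]
    - [20,[0,0.1,-1],0]
    - [20,[0,0,0],0]

```text
clock: 10.0
ee_pos: [557.7, 76.7, 154.9]
eef_rot: [-2.573, -1.802, 0.0]
force: [-0.2, 0.1, -2.8]
width: 28.0
gripper_force: 39.9
```

>>> send_rows:
  targets:
    - [20,[0,0.1,-1],0]
    - [20,[0,0.1,-1],0]
    - [20,[0,0.1,-1],0]
    - [20,[0,0.1,-1],0]
    - [20,[0,0,0],0]

```text
clock: 10.62
ee_pos: [557.7, 77.1, 150.9]
eef_rot: [-2.573, -1.802, 0.0]
force: [-0.5, -0.2, -2.7]
width: 27.6
gripper_force: 39.9
```

>>> send_rows:
  targets:
    - [20,[0,0.1,-1],0]
    - [20,[0,0.1,-1],0]
    - [20,[0,0,0],0]

```text
clock: 11.0
ee_pos: [557.8, 77.3, 149.0]
eef_rot: [2.574, 1.802, 0.0]
force: [-0.3, -0.3, -2.4]
width: 27.7
gripper_force: 39.9
```

Run:
```python
from h import *
s=r.state(); print(s['clock'],s['ee_pos'],yaw(s),s['width'],s['force'],s['torque'])
```

```text
11.0 [557.84416356  77.25232586 149.0495932 ] 69.99045861436419 27.744434217758787 [-0.28038519 -0.26654953 -2.44091615] [-0.06400346 -0.05306354 -0.01758935]
```

>>> send_rows:
  targets:
    - [20,[0,0.1,-1],0]
    - [20,[0,0.1,-1],0]
    - [20,[0,0,0],0]

```text
clock: 11.38
ee_pos: [557.9, 77.4, 147.4]
eef_rot: [2.573, 1.802, 0.0]
force: [-0.5, -0.1, 1.2]
width: 28.0
gripper_force: 39.9
```

Seated: force rises about 4 N at foot height 82, with no hard contact. Now moving the screw over the hole with slight overshoot to take up the play.

>>> send_rows:
  targets:
    - [20,[0.2,1,-0.3],0]
    - [20,[0.2,1,-0.2],0]
    - [20,[0.2,1,0],0]
    - [20,[0.2,1,0],0]
    - [20,[0,0,0],0]
    - [20,[0,0,0],0]

```text
clock: 12.12
ee_pos: [558.6, 81.3, 146.5]
eef_rot: [2.573, 1.802, -0.0]
force: [-2.0, -4.1, 2.4]
width: 28.0
gripper_force: 39.9
```

Run:
```python
from h import *
s=r.state(); print(s['clock'],s['ee_pos'],yaw(s),s['width'],s['force'],s['torque'])
```

```text
12.125 [558.57622268  81.34115245 146.5414157 ] 70.00082868774753 28.00662823740197 [-2.03382502 -4.08614788  2.39976946] [-0.88334674  0.3038133  -0.0910953 ]
```

>>> send_rows:
  targets:
    - [20,[0,-0.8,0],0]
    - [20,[0,0,0],0]
    - [20,[0,0,2],0]
    - [20,[0,0,5],0]
    - [20,[0,0,10],0]
    - [20,[0,0,20],0]
    - [20,[-4,-12,4],0]
    - [20,[-16,-44,0],0]
    - [20,[-16,-44,0],0]
    - [20,[0,0,0],0]
    - [20,[0,0,0],0]

```text
clock: 13.5
ee_pos: [522.4, -19.6, 187.5]
eef_rot: [-2.574, -1.8, -0.001]
force: [0.5, 0.2, -2.7]
width: 27.9
gripper_force: 39.9
```

Run:
```python
from h import *
s=r.state(); print(s['clock'],s['ee_pos'],yaw(s),s['width'],s['force'],s['torque'])
im,X,p,M=shot('wrist','w6'); head(im,X,(558,79.5)); tops(im,X,(555,82),200,[(47,53)],2000)
im,X,p,M=shot('wrist'); head(im,X,(558,79.5)); tops(im,X,(555,82),200,[(47,53)],2000)
```

```text
13.5 [522.43783259 -19.60353843 187.49203806] 69.91348419624275 27.86474249678343 [ 0.54715747  0.23250726 -2.74521516] [ 0.02296946 -0.13328891  0.03043995]
n 418 z 96.4 normal tilt deg [ 0.9 -0.9] yaw 70.0 size [17.2 17.1] ctr [558.2  78.8] area by angle [399. 434. 456. 453. 432. 391. 341. 295. 343.] 4th-harm 69.5
47 [  150     0   243   155 17545] 51.6 [536.8 124.5] [129.7 179. ] 24.8 [ 59.  85. 118.]
n 427 z 96.4 normal tilt deg [ 0.1 -0.5] yaw 70.0 size [17.9 17.1] ctr [558.1  78.9] area by angle [398. 435. 456. 457. 432. 384. 338. 307. 349.] 4th-harm 68.7
47 [  150     0   243   155 17660] 51.6 [536.7 124.6] [129.4 179.3] 24.9 [ 58.  85. 118.]
```

The whole plinth is now measured and puts the hole at (557.8,79.2). The screw leans less than 1°. Re-engaging.

>>> send_rows:
  targets:
    - [20,[12,40,0],0]
    - [20,[16,44,0],0]
    - [20,[7.8,15.3,0],0]
    - [20,[0,0,-10],0]
    - [20,[0,0,-10],0]
    - [20,[0,0,-4],0]
    - [20,[0,0,0],0]
    - [20,[0,0,-2],0]
    - [20,[0,0,-2],0]
    - [20,[0,0,0],0]

```text
clock: 14.85
ee_pos: [558.3, 79.9, 159.5]
eef_rot: [-2.574, -1.802, 0.0]
force: [-0.4, 0.4, -2.3]
width: 27.9
gripper_force: 39.9
```

>>> send_rows:
  targets:
    - [20,[0,0,-2],0]
    - [20,[0,0,-2],0]
    - [20,[0,0,-2],0]
    - [20,[0,0,-2],0]
    - [20,[0,0,-1.5],0]
    - [20,[0,0,0],0]

```text
clock: 15.6
ee_pos: [558.3, 80.0, 149.9]
eef_rot: [-2.573, -1.802, 0.0]
force: [0.1, 0.3, -2.9]
width: 27.5
gripper_force: 39.9
```

>>> send_rows:
  targets:
    - [20,[0,0,-1.5],0]
    - [20,[0,0,-1.5],0]
    - [20,[-0.2,0.2,-0.5],0]
    - [20,[0,0.2,0],0]
    - [20,[0,0,0],0]

```text
clock: 16.23
ee_pos: [558.6, 80.1, 146.9]
eef_rot: [2.573, 1.801, 0.001]
force: [-0.2, -1.5, 1.4]
width: 27.8
gripper_force: 39.9
```

>>> send_rows:
  targets:
    - [20,[0.06,-0.03,0],-5.9]
    - [20,[0.06,-0.04,0],-5.9]
    - [20,[0.06,-0.05,0],-5.9]
    - [20,[0.06,-0.06,0],-5.9]
    - [20,[0.06,-0.06,0],-5.9]
    - [20,[0.06,-0.07,0],-5.9]
    - [20,[0.06,-0.07,0],-5.9]
    - [20,[0.06,-0.08,0],-5.9]
    - [20,[0,0,0],0]

```text
clock: 17.35
ee_pos: [558.6, 80.0, 146.7]
eef_rot: [-3.079, -0.622, -0.0]
force: [-0.2, -0.0, 2.2]
width: 27.6
gripper_force: 39.9
```

Run:
```python
from h import *
s=r.state(); print(s['clock'],s['ee_pos'],yaw(s),s['joint_pos'][5],s['width'],s['force'],s['torque'])
```

```text
17.35 [558.60950592  80.03742712 146.72449433] 22.853870600903985 1.1159571951359701 27.577286324033594 [-0.20643637 -0.02696647  2.19050372] [-0.03176592  0.20240077  0.01167997]
```

>>> send_rows:
  targets:
    - [20,[0,-0.08,0],-5.9]
    - [20,[0,-0.08,0],-5.9]
    - [20,[0,-0.08,0],-5.9]
    - [20,[0,-0.08,0],-5.9]
    - [20,[0,-0.08,0],-5.9]
    - [20,[0,-0.08,0],-5.9]
    - [20,[0,-0.08,0],-5.9]
    - [20,[0,-0.08,0],-5.9]
    - [20,[0,0,0],0]
    - [20,[0,0,0],0]

```text
clock: 18.6
ee_pos: [558.6, 79.6, 146.6]
eef_rot: [-3.071, 0.661, 0.0]
force: [-0.9, 1.7, 2.1]
width: 27.7
gripper_force: 39.9
```

Run:
```python
from h import *
s=r.state(); print(s['clock'],s['ee_pos'],yaw(s),s['joint_pos'][5],s['width'],s['force'],s['torque'])
```

```text
18.6 [558.63829705  79.61731154 146.63104666] -24.30378245310712 1.9376665867651457 27.667549841742098 [-0.85411872  1.66786202  2.06250381] [0.36444691 0.15704161 0.03627706]
```

>>> send_rows:
  targets:
    - [20,[0,0.2,0],2.5]
    - [20,[0,0,0.5],0]
    - [20,[0,0,2],0]
    - [20,[0,0,5],0]
    - [20,[0,0,10],0]
    - [20,[0,0,20],0]
    - [20,[-2,-6,4],5]
    - [20,[-2,-15,0],10.2]
    - [20,[-2,-15,0],10.2]
    - [20,[-2,-15,0],10.2]
    - [20,[-2,-15,0],10.2]
    - [20,[-2,-15,0],10.2]
    - [20,[-2,-15,0],10.2]
    - [20,[-2,-10,0],10.2]
    - [20,[-1.4,0,0],10.2]
    - [20,[0,0,0],10.2]
    - [20,[0,0,0],6]
    - [20,[0,0,0],0]
    - [20,[0,0,0],0]

```text
clock: 20.98
ee_pos: [541.2, -26.6, 188.3]
eef_rot: [2.392, 2.036, -0.0]
force: [-0.2, -0.1, -2.3]
width: 27.7
gripper_force: 39.9
```

Run:
```python
from h import *
s=r.state(); print(s['clock'],s['ee_pos'],yaw(s),s['joint_pos'][5],s['width'],s['force'],s['torque'])
for i in range(2):
    im,X,p,M=shot('wrist','w7'); head(im,X,(558,79.5)); tops(im,X,(555,82),200,[(47,53)],2000)
u,v=map(int,pix(p,M,(558,79,95)))
a=cv2.resize(im[max(v-60,0):v+60,u-80:u+80],(480,360),interpolation=cv2.INTER_CUBIC)
im,X,p,M=shot('side','s7'); u,v=map(int,pix(p,M,(558,78,80)))
cv2.imwrite('pics/c7.png',np.hstack([a,cv2.resize(im[v-50:v+50,u-40:u+40],(288,360),interpolation=cv2.INTER_CUBIC)]))
```

```text
20.975 [541.19031382 -26.64611206 188.30604909] 80.80400887719884 -0.0947518524725711 27.701202964933554 [-0.16087095 -0.14526261 -2.25147734] [ 0.00190218 -0.0645596   0.01467521]
n 431 z 96.5 normal tilt deg [ 0.4 -1.4] yaw 71.0 size [17.6 17.5] ctr [558.1  79. ] area by angle [393. 444. 476. 479. 458. 418. 364. 309. 337.] 4th-harm 72.1
47 [  178     0   217   148 16269] 51.6 [542.1 113.4] [129.7 154.6] 24.8 [ 58.  84. 117.]
n 432 z 96.5 normal tilt deg [ 1.3 -0.4] yaw 72.0 size [17.6 17.6] ctr [558.3  78.9] area by angle [389. 451. 480. 488. 464. 427. 369. 315. 327.] 4th-harm 73.1
47 [  178     0   217   148 16208] 51.6 [542.1 113.4] [129.7 154.6] 24.8 [ 58.  84. 117.]
```

View pics/c7.png

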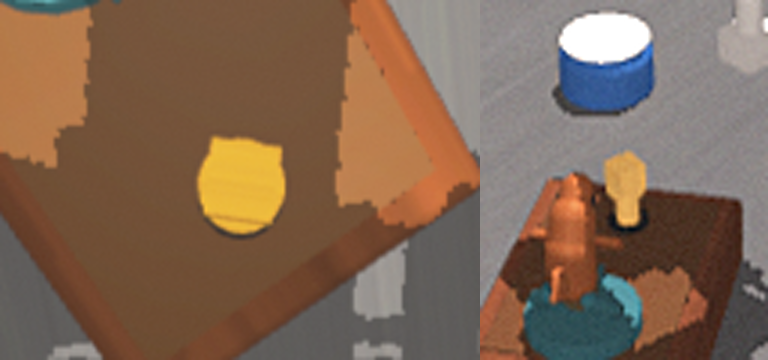

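The screw stands upright on the plinth, with the head at crop px (240,185) left and (628,180) right. Its flats turned from 70° to about −18°, so roughly 88° clockwise, and the lean is about 0.6°. Returning the driver now.

>>> send_rows:
  targets:
    - [20,[-3,-20,0],0]
    - [20,[-5,-40,0],0]
    - [20,[-4,-40,0],0]
    - [20,[-1,-20,0],0]
    - [20,[0,-3.4,-10],0]
    - [20,[0,0,-25],0]
    - [20,[0,0,-20],0]
    - [20,[0,0,-10],0]
    - [20,[0,0,0],0]

```text
clock: 22.25
ee_pos: [527.8, -148.8, 122.2]
eef_rot: [-2.388, -2.038, 0.001]
force: [0.2, 0.2, -3.0]
width: 27.5
gripper_force: 39.9
```

Run:
```python
from h import *
s=r.state(); print(s['clock'],s['ee_pos'],yaw(s),s['force'],s['torque'])
im,X,p,M=shot('wrist','w8'); tops(im,X,(528,-151),70,[(45,54),(3,9)])
cv2.imwrite('pics/c8.png',cv2.resize(im[100:280,200:440],(640,480),interpolation=cv2.INTER_CUBIC))
```

```text
22.25 [ 527.79418979 -148.7763791   122.1586423 ] 80.9393685425816 [ 0.23187284  0.18848146 -3.01240018] [-0.06255453 -0.06669137 -0.02256522]
45 [287 182  58  54 993] 50.4 [ 528.2 -150. ] [45.4 46.1] 80.9 [ 24.  37. 177.]
3 [ 267  147   98   91 4670] 6.5 [ 528.1 -150.4] [89.7 90.2] 81.0 [ 21.  37. 183.]
3 [297 190  38  24 251] 6.6 [ 527.3 -157. ] [23.  35.7] 80.9 [ 23.  37. 237.]
```

View pics/c8.png

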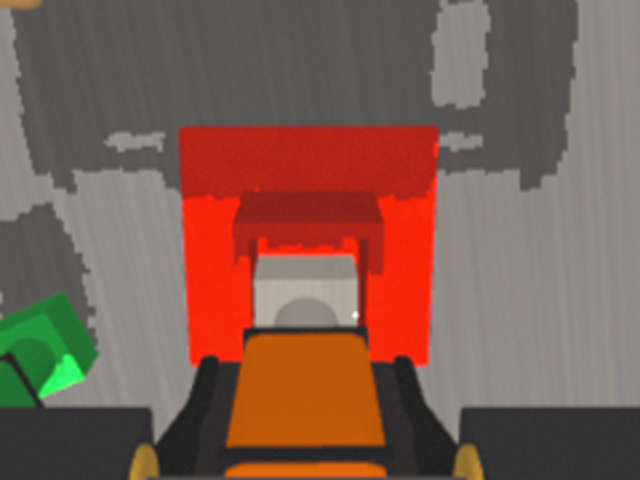

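The socket, grey at (305,290), is centred over the red holder's opening, square to its walls. Lowering.

>>> send_rows:
  targets:
    - [20,[0,-0.5,-10],0]
    - [20,[0,0,-15],0]
    - [20,[0,0,-15],0]
    - [20,[0,0,-7],0]
    - [20,[0,0,-2],0]
    - [20,[0,0,0],0]

```text
clock: 23.05
ee_pos: [528.4, -150.5, 74.0]
eef_rot: [2.391, 2.038, 0.0]
force: [-0.0, 0.2, -2.1]
width: 27.9
gripper_force: 39.9
```

Run:
```python
from h import *
s=r.state(); print(s['clock'],s['ee_pos'],yaw(s),s['force'],s['torque'])
```

```text
23.05 [ 528.39404398 -150.5171931    73.97752902] 80.88719157725816 [-1.52446067e-03  2.47774476e-01 -2.10122744e+00] [-0.09219331 -0.10971704 -0.02513811]
```

>>> send_rows:
  targets:
    - [20,[0,0,-1],0]
    - [20,[0,0,-0.8],0]
    - [20,[0,0,0],0]

```text
clock: 23.42
ee_pos: [528.3, -150.5, 72.4]
eef_rot: [2.391, 2.038, 0.0]
force: [0.6, 0.8, -1.9]
width: 27.7
gripper_force: 39.9
```

>>> send_rows:
  targets:
    - [20,[0,0,-0.5],0]
    - [20,[0,0,-0.4],0]
    - [20,[0,0,0],0]

```text
clock: 23.8
ee_pos: [528.4, -150.4, 71.6]
eef_rot: [2.391, 2.038, 0.0]
force: [-0.7, -0.0, -1.2]
width: 27.8
gripper_force: 39.9
```

>>> send_rows:
  targets:
    - [20,[0,0,-0.4],0]
    - [20,[0,0,0],0]
    - [30,[0,0,0],0]
    - [36,[0,0,0],0]
    - [45,[0,0,0],0]
    - [60,[0,0,0],0]
    - [75,[0,0,0],0]
    - [87,[0,0,0],0]
    - [87,[0,0,0],0]
    - [87,[0,0,0],0]
    - [87,[0,0,0],0]
    - [87,[0,0,0],0]

```text
clock: 25.3
ee_pos: [528.3, -150.4, 71.0]
eef_rot: [2.391, 2.038, -0.0]
force: [-0.1, -0.6, -0.7]
width: 86.8
gripper_force: 0.0
```

>>> send_rows:
  targets:
    - [87,[0,0,10],0]
    - [87,[0,0,30],0]
    - [87,[0,0,50],0]
    - [87,[0,0,50],0]
    - [87,[0,20,40],0]
    - [87,[0,40,10],0]
    - [87,[0,0,0],0]
    - [87,[0,0,0],0]

```text
clock: 26.3
ee_pos: [528.1, -90.6, 261.1]
eef_rot: [2.39, 2.038, -0.001]
force: [0.1, -0.9, -0.6]
width: 86.7
gripper_force: 0.0
```

Run:
```python
from h import *
s=r.state(); print(s['clock'],s['ee_pos'],yaw(s),s['force'])
im,X,p,M=shot('wrist','w9'); tops(im,X,(528,-151),60,[(112,130),(3,9)]); head(im,X,(558,79.2)); 
im,X,p,M=shot('wrist','w9'); tops(im,X,(528,-151),60,[(112,130)]); head(im,X,(558,79.2)); tops(im,X,(535,120),160,[(47,53)],2000)
```

```text
26.3 [528.08643679 -90.59588941 261.12272009] 80.92607177410403 [ 0.09991901 -0.93556104 -0.5914312 ]
112 [310 224  27  27 684] 122.0 [ 527.9 -151.3] [29.2 28.6] 81.5 [ 10.  188.5 247. ]
3 [ 290  174   63   59 2134] 6.6 [ 528.1 -149.8] [88.7 89.8] 81.0 [ 10.  40. 247.]
n 205 z 96.4 normal tilt deg [ 0.1 -1.2] yaw 80.0 size [10.7 17.8] ctr [557.4  74.8] area by angle [229. 274. 307. 311. 307. 279. 241. 203. 191.] 4th-harm 62.7
112 [310 224  27  27 678] 122.0 [ 527.8 -151.2] [29.2 28.4] 81.6 [ 10. 190. 247.]
n 200 z 96.4 normal tilt deg [ 1.5 -0.5] yaw 79.0 size [10.6 17.7] ctr [557.3  74.7] area by angle [225. 257. 286. 299. 297. 275. 244. 201. 188.] 4th-harm 60.7
47 [ 236    0  150   82 5854] 51.3 [553.7  88.1] [129.7  99.7] 24.7 [ 56.  81. 112.]
```

View pics/w9.png

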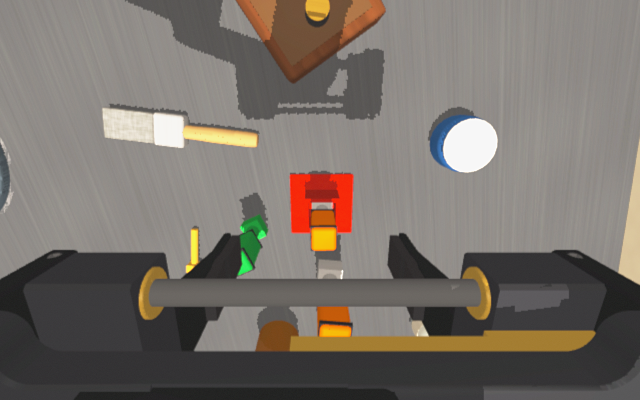

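The driver stands in the red holder at (322,235), top at 122.0 mm as at the start. The screw is upright at (317,10), and the gripper touches nothing. The last step is a quick check of the green neighbour, then hand-in.

Run:
```python
from h import *
im,X,p,M=shot('wrist'); tops(im,X,(426,-170),25,[(110,120)])
print(r.job_done())
```

```text
110 [237 248  18  29 233] 115.6 [ 436.4 -171.1] [35.6 18.2] 70.3 [ 86. 219.  49.]
the job is handed in; nothing more can be done
None
```

The job is handed in. The screw stands within about 1° of square by the camera and has been turned about 88° clockwise, and the driver is back upright on the bottom of its holder with the gripper clear. At the force checks between moves, the driver pressed on the screw with no more than about 5 N.

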